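# Close the packed lunch box

## Robot

A 6-joint arm with a two-finger parallel gripper is mounted at the origin on a cart in front of the work surface, level with it; the furniture and walls round the work are solid. World frame = base frame: x ahead of the robot, y to its left, z up, the work surface at z = 0. Lengths are in m, angles in rad, forces in N, time in s.
With the tool pointing down it reaches from about 0.35 to 0.775 m from the base axis. Payload 5.5 kg.
Tool frame: the origin (TCP) lies where the fingers leave the gripper's body, on its centre line; the fingertips stand env.tip_reach ahead of it and the grasp point (between the pads) lies 54 mm ahead of it (env.tip_reach is the distance from the TCP to the fingertips, in m); z points along the fingers, y is the line along which they close (so a half turn about z gives the same grasp; the last joint's range is limited). The gripper opens to 85 mm and grips with 20 to 120 N. Pads are 22 mm wide; open, the fingers measure 114 mm over their backs; the gripper's body (76 mm by 85 mm) begins 54 mm behind the grasp point. The pads swing forward as they close: fully open they stand 13 mm farther back than shut.
Start: joints at [-1.465, 0.313, 0.046, 1.304, 0, 1.431], TCP at [0.14, -0.558, 0.304] pointing down, gripper open.
Joint ranges: [-2.76, 2.76], [-0.86, 1.69], [-1.03, 1.26], [-2.2, 2.34], [-1.47, 1.5], [-3.14, 3.14]. Speed limits (rad/s): [2.57, 2.57, 3.14, 3.14, 3.14, 3.14].

## Interface

Orientations are given as a unit quaternion [w, x, y, z].
In Python, from workcell import status, optics, hand_in, env gives the robot as it stands.
- The arm moves only by the shell command python3 -m handwheel 'ROWS' [FORCE]. ROWS is a JSON object whose one key "deltas" holds a list of rows, each a list of 5 numbers: the opening, from -1 (shut) to 1 (fully open), then the shift along the tool's x, y, z in units of 40 mm (1.0 is 40 mm), then the turn about the tool's z in units of 10 degrees (1.0 is 10 degrees). In form: {"deltas": [[jaw, x, y, z, roll], ...]}. A call has 1 to 20 rows; each row shifts and turns the commanded pose from where the row before left it, along the tool's axes as they then stand; what a row does not reach is not made up. A row lasts 1/8 s, in which the tool goes at most 62.5 mm and 10.7 degrees, less where a joint would pass 70% of its speed; a pose out of reach is approached as far as the arm can. A call is refused whole if a number of a shift passes 1 or a number of a turn 1, either way. A call with a gripper value outside its range is refused whole. The fingers move at their own pace and stop on an object; FORCE is the grip in N (left out, the last holds). Time passes only in rows, so rows that do not move let the fingers close. It gives the time, the measured TCP pose, the force, the opening and the grip force at its end, in the units of the state.
- status.get_state(): the state, without advancing time (a new reading comes with each control period).
- optics.read_camera(name): name is "scene" or "top" or "wrist"; returns a dict with "frame" (420x560x3 uint8, red, green, blue), "depth" (420x560 float32, m along the optical axis (not along the pixel's ray), 0 where there is no reading), "vfov" (degrees; the focal length in pixels is half the picture's height over the tangent of half this angle, whatever the lens; pixels are square), "cx", "cy" (the principal point, pixels), "k1" (the pictures are not rectified: a ray, as slopes to the right and down, at radius r is drawn at 1 + k1 r^2 times it, then the intrinsics apply), "origin" and "attitude" of the camera in the world. Camera axes: x right, y down, z forward; pixel columns grow to the right and rows downward; lengths in m; the calibration is good to about 2 mm. A picture is of the moment at which its call begins.
- hand_in(): hands the job in; it is judged then, once.
The state is a dict: "clock": time; "joint_pos": joint angles; "qvel": joint speeds; "tau": joint torques, N m; "tcp_pos": TCP position; "orientation": TCP orientation; "wrist_force": force on the tool from outside, world axes, zero at the start; "ft_torque": the same for the moment, N m; "finger_gap": finger opening in m; "grip_force": force on a finger pad.
Only numpy, scipy, OpenCV 4.12 (cv2) and the standard library are available. Lean on these libraries where they do the work, as an engineer would, in place of code of your own. Each camera call takes 0.05 s, during which the arm holds its last target. There are 200 camera calls.

## Task

Close the packed lunch box by pushing with the fingertips: first push the open lid fully shut, and only then fold the two orange clasps on its front edge down until they lie flat against the front of the box. Leave the box standing where it is (do not lift, tip or shove it) and do not disturb the other things on the worktop.

Things in the scene. Friction and masses are not known exactly. Their poses are not given: they have to be found in the camera images.
- lunch_box: Lunch box: green tray 140 (x) x 200 (y) x 80 high, white lid, two orange clasps; an orange and a tomato lie in it below the rim. Loose, 1 to 1.5 kg in all; hard sideways pushes make it slide. Origin: centre of its underside; z up, y to the robot's left. Its front (-x side, with the clasps) faces the robot, turned at most 0.35 rad.
- lid_hinge (a point): Middle of the lid's hinge line, which runs along the box's y axis on the far rim: at (70, 0, 80) mm in the box's frame.
- lid (a joint): Angle of the white lid (144 from hinge to free edge, 206 wide, 12 thick), rad: 0 shut, flat on the rim, its top 92 above the worktop; grows as the free edge swings up and away from the robot, to 1.5. Stays where it is left; 1 to 2 N at the free edge, square to the lid, move it. Starts at 0.6 to 0.95, leaning toward the robot, outer face looking up and away from the robot.
- lid_edge (a point): Middle of the lid's free edge, on its outer (upper) face, 144 from the hinge line and midway between the clasps, which leave 84 free between them.
- clasp_left (a joint): Left (+y) orange clasp, a plate 36 wide (y), 38 long, 6 thick, hinged to the lid's free edge. Angle, rad: 0 flat on the box front, square to the lid; grows as its tip swings out and up, pi/2 in line with the lid. Starts at 1.0 to 1.4, stays where it is left, under 1.5 N moves it. Lid shut: hinge line through (-77.5, 60, 86) mm in the box's frame, along y; outer face 3.5 mm outside it.
- clasp_left_tip (a point): Middle of the left clasp's free end, on its outer face, 38 mm from the clasp's hinge line.
- clasp_right (a joint): The right (-y) orange clasp, like the left one; with the lid shut its hinge line passes through (-77.5, -60, 86) mm in the box's frame.
- clasp_right_tip (a point): Middle of the right clasp's free end, on its outer face, 38 mm from the clasp's hinge line.
- mug: Blue mug, 82 x 114 x 91 high; bystander. Origin: centre of its underside.
- tea_box: Dark blue carton, 66 x 113 x 78 high; bystander. Origin: centre of its underside.
- salt_shaker: Glass salt shaker with grey top, 44 across, 90 high; bystander. Origin: centre of its underside.
- spice_jar: Spice jar with green cap, 46 across, 106 high; bystander. Origin: centre of its underside.
- garlic: Garlic bulb, 60 x 57 x 58 high; bystander. Origin: centre of its underside.

How it is judged:
On the way, in this order (a step that is already met when the one before it is completed fails the run):
1. the lid is pushed shut while both clasps still stick out (value of joint lid below 0.05 rad and value of joint each of clasp_left, clasp_right above 0.6 rad), for 0.1 s.
2. both clasps are folded flat with the lid shut (value of joint lid below 0.05 rad and value of joint each of clasp_left, clasp_right below 0.15 rad), for 0.2 s.
At the end, for the whole second after the job is handed in: Lid within 0.05 rad of shut, both clasps within 0.15 rad of flat, the lunch box level, at rest and within 40 mm of where it stood, the bystanders within 30 mm of where they stood (all of step 2 and distance of lunch_box from where it was at the start of the episode below 0.04 m and angle between lunch_box's own z axis and vertical below 0.05 rad and linear speed of lunch_box below 0.01 m/s and distance of each of mug, tea_box, salt_shaker, spice_jar, garlic from where it was at the start of the episode below 0.03 m); the robot touches nothing.
It fails at once if a clasp is folded in while the lid is still open (value of joint lid above 0.1 rad and value of joint any of clasp_left, clasp_right below 0.5 rad).
It fails at once if the lunch box is lifted, tipped or shoved away (height (world z) of lunch_box above 0.015 m or angle between lunch_box's own z axis and vertical above 0.2 rad or distance of lunch_box from where it was at the start of the episode above 0.05 m).
It fails at once if a bystander is moved more than 30 mm (distance of any of mug, tea_box, salt_shaker, spice_jar, garlic from where it was at the start of the episode above 0.03 m).
It also fails if it takes over 54 s, if anything falls off the work surface, if the arm or the gripper's body presses on something with over 40 N, if the wrist force passes 120 N, or if a joint passes its speed limit or range.

## Working session

There is one attempt and no reset: what is moved stays moved. The work goes in short steps, Python scripts to look and compute and a shell command to move; the robot and the scene stay as the last step left them, time stands still between calls to the robot, and variables do not carry over. Pictures are saved under pics/ and viewed, at most 10 in all, crops included, and the job is handed in when it is done.

```bash
mkdir -p pics
cat > h.py <<'E'
import numpy as np, cv2
from scipy.spatial.transform import Rotation as R
from workcell import status, optics, hand_in, env
def cam(n):
    c=optics.read_camera(n); return c
def rot(c):
    a=np.array(c["attitude"],float)
    return a if a.shape==(3,3) else R.from_quat(a,scalar_first=True).as_matrix()
def K(c):
    h=c["frame"].shape[0]; f=h/2/np.tan(np.radians(c["vfov"])/2); return f
def cloud(c):
    f=K(c); d=c["depth"]; v,u=np.mgrid[:d.shape[0],:d.shape[1]]
    x=(u-c["cx"])/f; y=(v-c["cy"])/f; xd,yd=x.copy(),y.copy()
    for _ in range(8):
        s=1+c["k1"]*(x*x+y*y); x=xd/s; y=yd/s
    P=np.stack([x*d,y*d,d],-1)
    return P@rot(c).T+np.array(c["origin"])
def save(c,n): cv2.imwrite("pics/"+n,c["frame"][:,:,::-1])
E
python3 - <<'E'
from h import *
ims=[]
for n in("scene","top"):
    c=cam(n); save(c,n+"0.png"); np.savez(n+"0.npz",P=cloud(c),d=c["depth"],f=c["frame"]); print(n,c["origin"],c["vfov"],c["attitude"])
s=status.get_state(); print(s["tcp_pos"],s["orientation"],env.tip_reach,s["clock"],s["finger_gap"])
E
```

```text
scene [ 0.06943999 -1.2077309   1.24567063] 43.38499178622047 [-0.39129733  0.90228162 -0.16206936  0.08067095]
top [ 0.42999728 -0.04088466  1.18808299] 57.220076297655595 [-0.01974301  0.70976493 -0.70346447  0.03133205]
[ 0.13987592 -0.55739037  0.30311581] [-7.95852841e-04  9.92457999e-01  1.22582566e-01  2.11449203e-05] 0.0726 0.1 0.08548386221224442
```

View pics/scene0.png

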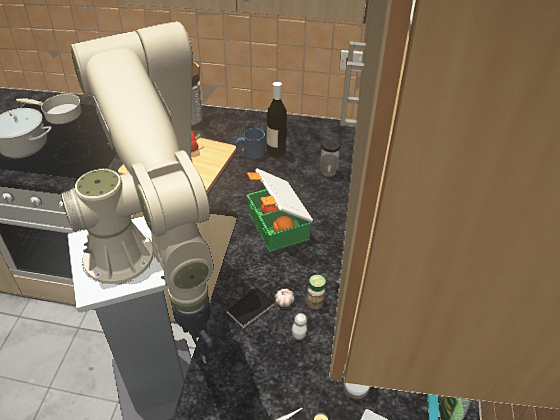

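View pics/top0.png

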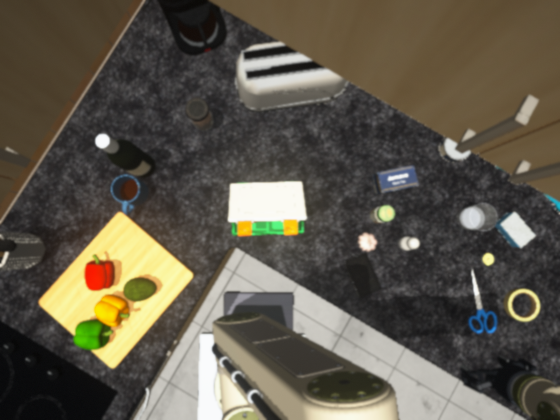

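The scene view shows the lid open with the orange clasps at about (255,176) and (268,203). In the top view the white lid spans (229–306, 182–220), with the clasps at (243,228) and (290,227). The carton, jar, garlic and salt are to the right, and the mug is upper left. Next I measure.

Run:
```python
from h import *
for n,win in (("top",(170,245,220,315)),("scene",(160,255,240,320))):
    z=np.load(n+"0.npz"); P,f,d=z["P"],z["f"],z["d"]
    hsv=cv2.cvtColor(f,cv2.COLOR_RGB2HSV); H,S,V=[hsv[...,i].astype(int) for i in range(3)]
    W=np.zeros(H.shape,bool); W[win[0]:win[1],win[2]:win[3]]=1; W&=d>0
    m={"white":(S<60)&(V>150),"green":(H>45)&(H<85)&(S>120),"orange":(H>8)&(H<22)&(S>150)}
    for k,mm in m.items():
        p=P[mm&W]; p=p[(p[:,2]>-.01)&(p[:,2]<.3)]
        print(n,k,len(p),p.min(0).round(3),p.max(0).round(3),np.median(p,0).round(3))
        if k=="white":
            q=p.copy()
            for _ in range(5):
                c=q.mean(0); nv=np.linalg.svd(q-c)[2][2]; nv*=np.sign(nv[2]); e=np.abs((p-c)@nv); q=p[e<.004]
            print(" normal",nv.round(3),"c",c.round(4),"tilt",np.arccos(nv[2]),"yaw",np.arctan2(nv[1],nv[0]),len(q))
            yaw=np.arctan2(nv[1],nv[0]); yaw=yaw if abs(yaw)<1.6 else yaw+np.pi
            ex=np.array([np.cos(yaw),np.sin(yaw),0]); ey=np.array([-ex[1],ex[0],0]); sl=np.cross(ey,nv)
            for a in(sl,ey): print("  extent",np.percentile((q)@a,[.3,99.7]).round(4), a.round(3), "c.a",c@a)
            rect=cv2.minAreaRect(np.float32(np.c_[(q-c)@ey,(q-c)@sl])); print("  rect",rect)
        if k=="green":
            g=p[p[:,2]<.078]; print("  minrect",cv2.minAreaRect(np.float32(p[:,:2])))
        if k=="orange":
            nn,l,st,ce=cv2.connectedComponentsWithStats((mm&W).astype(np.uint8))
            for i in range(1,nn):
                if st[i,4]>15:
                    o=P[(l==i)]; o=o[o[:,2]<.4]; print("  blob",st[i],o.mean(0).round(3),o.min(0).round(3),o.max(0).round(3))
z=np.load("top0.npz");P=z["P"]
for nm,(u,v) in dict(tea=(398,180),jar=(385,213),garlic=(368,242),salt=(410,243),mug=(125,190),black=(363,272),bottle=(105,142),grind=(200,110),toaster=(290,75),tray=(258,310),mat=(237,250)).items(): print(nm,P[v,u].round(3))
```

```text
top white 2971 [ 0.48  -0.163 -0.007] [0.619 0.079 0.185] [ 0.539 -0.039  0.14 ]
 normal [0.632 0.027 0.774] c [ 0.5404 -0.0383  0.1393] tilt 0.6854963889103124 yaw 0.04314411231805669 2753
  extent [0.2602 0.4056] [ 0.773  0.033 -0.633] c.a 0.3284817599090744
  extent [-0.1637  0.0402] [-0.043  0.999  0.   ] c.a -0.06158880962441951
  rect ((-0.00022239983081817627, 0.005350194871425629), (0.2052178531885147, 0.15263411402702332), 0.07171209901571274)
top green 466 [ 0.45  -0.154 -0.003] [0.49  0.059 0.084] [ 0.471 -0.044  0.005]
  minrect ((0.47056126594543457, -0.04735613614320755), (0.03837384656071663, 0.21315644681453705), 1.9920872449874878)
top orange 82 [ 0.445 -0.135 -0.005] [0.483 0.05  0.197] [0.449 0.007 0.186]
  blob [237 230  14   7  41] [0.448 0.019 0.149] [ 0.445  0.002 -0.004] [0.459 0.05  0.197]
  blob [284 233  14   3  19] [ 0.45  -0.107  0.136] [ 0.449 -0.135 -0.005] [ 0.456 -0.086  0.19 ]
scene white 1059 [ 0.48  -0.148  0.001] [0.603 0.169 0.188] [ 0.537 -0.056  0.146]
 normal [0.63  0.022 0.777] c [ 0.5405 -0.0511  0.1433] tilt 0.6816073453991516 yaw 0.0353518
[... 449 characters left out ...]
7528839), 4.251410007476807)
scene orange 434 [ 0.445 -0.125 -0.002] [0.557 0.259 0.199] [ 0.497 -0.097  0.075]
  blob [247 172  15   8  89] [0.465 0.022 0.184] [ 0.445 -0.005 -0.002] [0.516 0.259 0.199]
  blob [260 196  17  10 110] [ 0.47  -0.099  0.179] [ 0.449 -0.125  0.037] [0.529 0.058 0.194]
  blob [273 216  22  16 235] [ 0.52  -0.098  0.066] [ 0.493 -0.119  0.037] [ 0.557 -0.061  0.082]
tea [ 0.612 -0.423  0.078]
jar [ 0.513 -0.376  0.105]
garlic [ 0.43  -0.341  0.049]
salt [ 0.429 -0.452  0.086]
mug [0.58  0.385 0.031]
black [ 0.339 -0.335  0.011]
bottle [0.657 0.336 0.301]
grind [0.796 0.149 0.128]
toaster [ 0.876 -0.1    0.183]
tray [ 0.112 -0.005 -0.628]
mat [ 0.382  0.118 -0.905]
```

```bash
cat >> h.py <<'E'
YAW=.040; BO=np.array([.5215,-.041,0])
EX=np.array([np.cos(YAW),np.sin(YAW),0]); EY=np.array([-EX[1],EX[0],0])
def rel(*tgts):
    s=status.get_state(); Rt=R.from_quat(s["orientation"],scalar_first=True).as_matrix()
    t=np.array(s["tcp_pos"])+Rt[:,2]*env.tip_reach; b=t-BO
    print("t %.2f tip box(mm)"%s["clock"],np.round([b@EX*1e3,b@EY*1e3,t[2]*1e3],1),"F",np.round(s["wrist_force"],1),"yaw err deg",np.degrees(np.arctan2(Rt[1,0],Rt[0,0])-YAW).round(2),"reach",env.tip_reach,"gap",round(s["finger_gap"],3))
    for g in tgts:
        g=np.array(g)/1e3; w=BO+EX*g[0]+EY*g[1]+[0,0,g[2]]
        print(" to",g*1e3,"units",((w-t)@Rt/.04).round(2)); t=w
E
python3 -m handwheel '{"deltas": [[-1,0,0,0,0.585],[-1,0,0,0,0.585],[-1,0,0,0,0],[-1,0,0,0,0],[-1,0,0,0,0]]}' 20
python3 -c "
from h import *
rel((-23,0,230),(-23,0,180),(-60,0,92))"
```

```text
clock: 0.72
tcp_pos: [0.1399, -0.5577, 0.3038]
orientation: [-0.0, 1.0, 0.021, 0.0]
wrist_force: [-0.2, 0.9, -0.0]
finger_gap: -0.0002
grip_force: 0.0
t 0.72 tip box(mm) [-402.  -501.   231.2] F [-0.2  0.9 -0. ] yaw err deg 0.14 reach 0.0726 gap -0.0
 to [-23.   0. 230.] units [  9.51 -12.5    0.03]
 to [-23.   0. 180.] units [-0.    0.    1.25]
 to [-60.   0.  92.] units [-0.93 -0.    2.2 ]
```

```bash
python3 -m handwheel '{"deltas": [[-1,0.73,-0.96,0,0],[-1,0.73,-0.96,0,0],[-1,0.73,-0.96,0,0],[-1,0.73,-0.96,0,0],[-1,0.73,-0.96,0,0],[-1,0.73,-0.96,0,0],[-1,0.73,-0.96,0,0],[-1,0.73,-0.96,0,0],[-1,0.73,-0.96,0,0],[-1,0.73,-0.96,0,0],[-1,0.73,-0.96,0,0],[-1,0.73,-0.96,0,0],[-1,0.75,-0.98,0,0],[-1,0,0,0,0],[-1,0,0,0,0],[-1,0,0,0,0]]}'
python3 - <<'E'
from h import *
rel((-23,0,180),(-60,0,92))
c=cam("wrist"); save(c,"w1.png")
E
```

```text
clock: 2.72
tcp_pos: [0.4987, -0.0432, 0.3039]
orientation: [0.0, 1.0, 0.02, -0.0]
wrist_force: [-0.0, 0.3, 0.0]
finger_gap: -0.0001
grip_force: 0.0
t 2.73 tip box(mm) [-22.9  -1.3 231.3] F [-0.   0.3  0. ] yaw err deg 0.02 reach 0.0726 gap -0.0
 to [-23.   0. 180.] units [-0.   -0.03  1.28]
 to [-60.   0.  92.] units [-0.92 -0.    2.2 ]
```

View pics/w1.png

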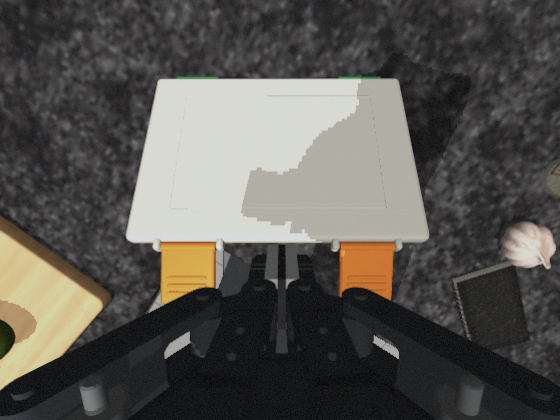

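The lid is centred under the fingers: free edge at row 240, columns 130–428, clasps at (188,270) and (367,270) on either side. I'll shift 12 mm farther, come down, then follow the lid's arc.

```bash
python3 -m handwheel '{"deltas": [[-1,0.3,0,0.4,0],[-1,0,0,0.4,0],[-1,0,0,0.4,0],[-1,0,0,0.2,0],[-1,-0.13,0,0.19,0],[-1,-0.13,0,0.19,0],[-1,-0.13,0,0.19,0],[-1,-0.13,0,0.19,0],[-1,-0.09,0,0.2,0],[-1,-0.09,0,0.2,0],[-1,-0.07,0,0.2,0]]}'
python3 - <<'E'
from h import *
rel((-43,0,117),(-48,0,90))
c=cam("scene");P=cloud(c); save(c,"s2.png")
z=np.load("scene0.npz")
E
```

```text
clock: 4.15
tcp_pos: [0.4801, -0.0431, 0.1929]
orientation: [-0.0, 1.0, 0.021, -0.0]
wrist_force: [0.8, -0.5, 0.8]
finger_gap: 0.0001
grip_force: 0.3
t 4.15 tip box(mm) [-41.5  -0.5 120.3] F [ 0.8 -0.5  0.8] yaw err deg 0.09 reach 0.0726 gap 0.0
 to [-43.   0. 117.] units [-0.04 -0.01  0.08]
 to [-48.   0.  90.] units [-0.12 -0.    0.68]
```

View pics/s2.png

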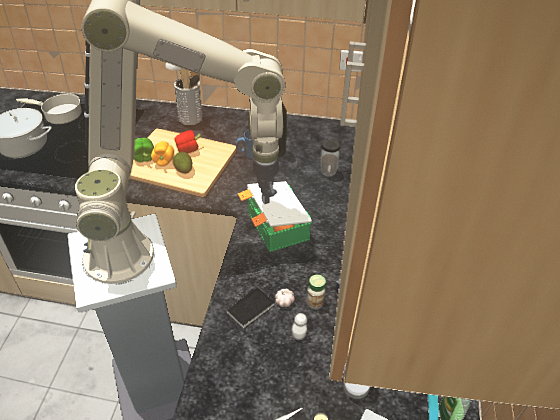

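The tip at (267,195) is closing the lid, and the clasps at (246,195) and (259,219) still stick out. I'll continue until it is shut.

```bash
python3 -m handwheel '{"deltas": [[-1,-0.06,0,0.2,0],[-1,-0.05,0,0.2,0],[-1,-0.03,0,0.2,0],[-1,-0.02,0,0.12,0],[-1,0,0,0.05,0],[-1,0,0,0,0]]}'
python3 - <<'E'
from h import *
rel((-48,0,90))
E
```

```text
clock: 4.95
tcp_pos: [0.4739, -0.0434, 0.1644]
orientation: [0.0, 1.0, 0.021, 0.0]
wrist_force: [-6.5, 1.5, 16.3]
finger_gap: 0.0001
grip_force: 8.3
t 4.95 tip box(mm) [-47.6  -0.5  91.8] F [-6.5  1.5 16.3] yaw err deg 0.1 reach 0.0726 gap 0.0
 to [-48.   0.  90.] units [-0.01 -0.01  0.04]
```

```bash
python3 -m handwheel '{"deltas": [[-1,0,0,-0.5,0],[-1,0,0,-1,0],[-1,0,0,-1,0],[-1,0,0,-0.5,0],[-1,0,0,0,0],[-1,0,0,0,0]]}' >/dev/null
cat > m.py <<'E'
from h import *
import sys
rel()
c=cam("wrist");save(c,sys.argv[1]);P=cloud(c)
hsv=cv2.cvtColor(c["frame"],cv2.COLOR_RGB2HSV); H,S,V=[hsv[...,i].astype(int) for i in range(3)]
b=P-BO; b=np.stack([b@EX,b@EY,P[...,2]],-1)*1e3
near=(c["depth"]>0)&(abs(b[...,1])<115)&(abs(b[...,0])<140)
w=near&(S<60)&(V>120)&(b[...,2]>60)&(b[...,2]<150); p=b[w]; ok=abs(p[:,2]-np.median(p[:,2]))<12; p=p[ok]
A=np.linalg.lstsq(np.c_[p[:,:2],np.ones(len(p))],p[:,2],rcond=None)[0]; print("lid plane",A.round(4),len(p),cv2.minAreaRect(np.float32(p[:,:2])))
o=near&(H>8)&(H<22)&(S>150)&(b[...,0]<-60)
for s in(1,-1):
    q=b[o&(s*b[...,1]>20)&(b[...,2]>20)]
    if len(q)<20: print("clasp",s,len(q)); continue
    k=np.polyfit(q[:,0],q[:,2],1); print("clasp",s,len(q),np.percentile(q,[2,98],axis=0).round(1).tolist(),"slope",k.round(3),"angle",np.pi/2-np.arctan(k[0]))
E
python3 m.py w3.png
```

```text
t 5.70 tip box(mm) [-48.1  -0.4 208.9] F [-0.2  0.6 -0.3] yaw err deg 0.09 reach 0.0726 gap -0.0
lid plane [-1.20000e-03 -5.00000e-04  9.19744e+01] 44135 ((-1.2395477294921875, 1.2202301025390625), (148.96194458007812, 205.7617950439453), 0.023609155789017677)
clasp 1 1252 [[-108.5, 43.3, 75.0], [-71.4, 77.5, 89.7]] slope [  0.38  116.881] angle 1.2078571696077385
clasp -1 1083 [[-105.6, -75.7, 70.1], [-71.2, -41.5, 89.6]] slope [  0.573 131.156] angle 1.0503282471246815
```

View pics/w3.png

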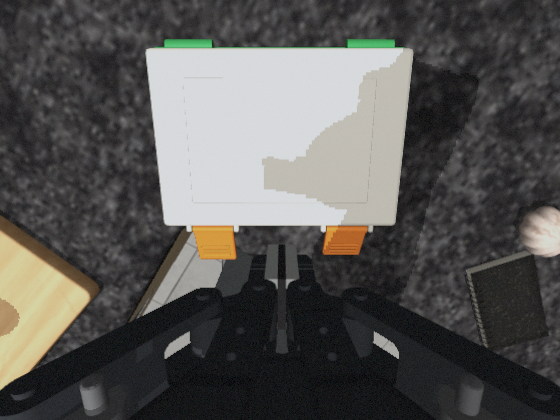

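The lid is shut: plane at z = 92 mm with no tilt, edge at row 225. The clasps at (215,242) and (345,240) stick out at 1.21 and 1.05 rad. Left clasp first.

```bash
python3 -m handwheel '{"deltas": [[-1,-0.72,-0.75,0,0],[-1,-0.72,-0.76,0,0],[-1,0,0,0.75,0],[-1,0,0,0.75,0],[-1,0,0,0.7,0],[-1,0,0,0.3,0],[-1,0,0,0.3,0],[-1,0,0,0.3,0],[-1,0,0,0.3,0],[-1,0,0,0.3,0],[-1,0,0,0.2,0],[-1,0,0,0,0]]}'  >/dev/null
python3 -c "
from h import *
rel((-92,60,53))"
python3 -m handwheel '{"deltas": [[-1,0.1,0,0,0],[-1,0.1,0,0,0],[-1,0.08,0,0,0],[-1,0,0,0,0]]}'  >/dev/null
python3 -c "
from h import *
rel((-92,60,53))"
```

```text
t 7.25 tip box(mm) [-105.8   59.9   53.4] F [-0.1 -0.1 -0.3] yaw err deg 0.09 reach 0.0726 gap 0.0
 to [-92.  60.  53.] units [ 0.35 -0.    0.01]
t 7.75 tip box(mm) [-93.4  59.7  54.3] F [ 0.2  0.2 -0.4] yaw err deg 0.1 reach 0.0726 gap 0.0
 to [-92.  60.  53.] units [ 0.03 -0.01  0.03]
```

Almost no force so far, so I'll press on in small steps until contact is firm.

```bash
for i in 1; do python3 -m handwheel '{"deltas": [[-1,0.05,0,0,0],[-1,0,0,0,0]]}' | grep wrist; python3 -m handwheel '{"deltas": [[-1,0.05,0,0,0],[-1,0,0,0,0]]}'| grep wrist; done
python3 - <<'E'
from h import *
rel()
E
python3 -c "
from h import *
c=cam('scene');cv2.imwrite('pics/s4.png',cv2.resize(c['frame'][170:260,215:335,::-1],None,fx=5,fy=5))"
```

```text
wrist_force: [-0.4, 1.7, -0.1]
wrist_force: [-0.0, 0.0, -1.2]
t 8.25 tip box(mm) [-89.9  59.8  54.1] F [-0.   0.  -1.2] yaw err deg 0.09 reach 0.0726 gap -0.0
```

View pics/s4.png

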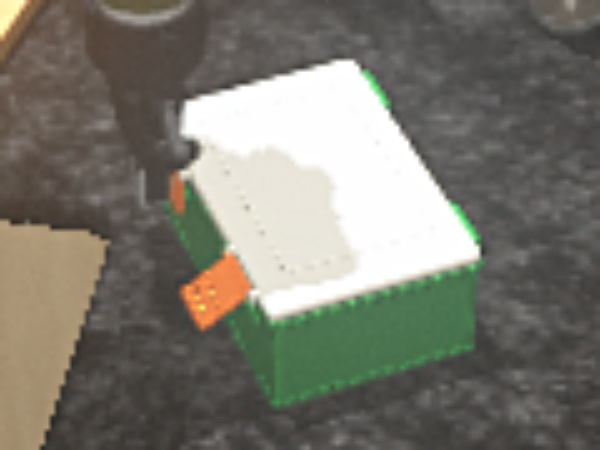

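The left clasp at (178,192) is nearly folded under the finger, and the right one at (215,290) is still out. I'll press a little more.

```bash
python3 -m handwheel '{"deltas": [[-1,0.05,0,0,0],[-1,0,0,0,0]]}' | grep wrist; python3 -m handwheel '{"deltas": [[-1,0.05,0,0,0],[-1,0,0,0,0]]}'| grep wrist; python3 -c "
from h import *
rel()"
```

```text
wrist_force: [-4.5, -0.6, 3.9]
wrist_force: [-10.2, -2.1, 7.6]
t 8.80 tip box(mm) [-89.6  59.9  53.6] F [-10.2  -2.1   7.6] yaw err deg 0.08 reach 0.0726 gap 0.0
```

Firm contact. Back off, and repeat on the right clasp.

```bash
python3 -m handwheel '{"deltas": [[-1,-0.3,0,0,0],[-1,-0.4,0,0,0],[-1,0,0,-0.8,0],[-1,0,0,-0.9,0],[-1,0,1,0,0],[-1,0,1,0,0],[-1,0,1,0,0],[-1,0.3,0,0,0],[-1,0,0,0.5,0],[-1,0,0,0.3,0],[-1,0,0,0.3,0],[-1,0,0,0.3,0],[-1,0,0,0.3,0],[-1,0,0,0,0]]}'  >/dev/null
python3 -c "
from h import *
rel((-90,-60,53.5))"
python3 -m handwheel '{"deltas": [[-1,0.1,0,0,0],[-1,0.1,0,0,0],[-1,0.08,0,0,0],[-1,0.05,0,0,0],[-1,0,0,0,0]]}'  >/dev/null
python3 -c "
from h import *
rel((-90,-60,53.5))"
```

```text
t 10.55 tip box(mm) [-102.7  -59.7   53. ] F [ 0.4 -0.7  0.2] yaw err deg 0.1 reach 0.0726 gap -0.0
 to [-90.  -60.   53.5] units [ 0.32  0.01 -0.01]
t 11.18 tip box(mm) [-89.5 -60.3  54.2] F [-5.2 -1.5  3.6] yaw err deg 0.07 reach 0.0726 gap 0.0
 to [-90.  -60.   53.5] units [-0.01 -0.01  0.02]
```

```bash
python3 -m handwheel '{"deltas": [[-1,0.06,0,0,0],[-1,0,0,0,0]]}' | grep wrist
python3 -m handwheel '{"deltas": [[-1,-0.4,0,0,0],[-1,-0.5,0,0,0],[-1,-0.5,0,0,0],[-1,0,0,-0.8,0],[-1,0,0,-0.9,0],[-1,0,0,-0.9,0],[-1,0,0,-0.9,0],[-1,0,-0.8,0,0],[-1,0,-0.8,0,0],[-1,0,0,0,0],[-1,0,0,0,0]]}'  >/dev/null
python3 m.py w5.png
python3 - <<'E'
from h import *
c=cam('scene');cv2.imwrite('pics/s5.png',cv2.resize(c['frame'][170:260,215:335,::-1],None,fx=5,fy=5))
P=cloud(c)
hsv=cv2.cvtColor(c["frame"],cv2.COLOR_RGB2HSV); m=(hsv[...,0]>5)&(hsv[...,0]<22)&(hsv[...,1]>140)&(c["depth"]>0)
b=P-BO; b=np.stack([b@EX,b@EY,P[...,2]],-1)*1e3
m&=(abs(b[...,0]+80)<50)&(abs(b[...,1])<100)&(b[...,2]>20)
q=b[m]; print(len(q),q.round(0)[:40].tolist())
E
```

```text
wrist_force: [-11.6, -3.8, 9.3]
t 12.80 tip box(mm) [-142.1    3.5  194.2] F [-0.3 -0.6 -0. ] yaw err deg 0.12 reach 0.0726 gap 0.0
lid plane [ 1.65000e-02 -5.00000e-04  9.24344e+01] 32762 ((-34.78510665893555, 0.9710311889648438), (82.19701385498047, 205.16195678710938), 0.12091095745563507)
clasp 1 365 [[-77.9, 43.1, 65.7], [-71.5, 77.7, 90.1]] slope [  -2.512 -100.186] angle 2.762743620207127
clasp -1 413 [[-77.7, -76.4, 66.0], [-71.3, -41.4, 90.0]] slope [ -1.84  -49.557] angle 2.6438613103684308
68 [[-76.0, 71.0, 91.0], [-74.0, 69.0, 92.0], [-78.0, 67.0, 91.0], [-76.0, 73.0, 81.0], [-76.0, 63.0, 89.0], [-72.0, 64.0, 87.0], [-78.0, 67.0, 81.0], [-80.0, 53.0, 94.0], [-74.0, 58.0, 88.0], [-79.0, 66.0, 78.0], [-77.0, 61.0, 82.0], [-75.0, 55.0, 86.0], [-75.0, 46.0, 94.0], [-78.0, 49.0, 88.0], [-75.0, 48.0, 88.0], [-75.0, 76.0, 60.0], [-77.0, 51.0, 81.0], [-77.0, 71.0, 61.0], [-78.0, 58.0, 72.0], [-78.0, 49.0, 79.0], [-77.0, 73.0, 54.0], [-77.0, 53.0, 71.0], [-76.0, 46.0, 76.0], [-77.0, 61.0, 60.0], [-77.0, 51.0, 69.0], [-78.0, 41.0, 77.0], [-73.0, 43.0, 74.0], [-76.0, 44.0, 69.0], [-77.0, 42.0, 67.0], [-74.0, 42.0, 66.0], [-74.0, 50.0, 54.0], [-73.0, 45.0, 58.0], [-76.0, 47.0, 53.0], [-75.0, 40.0, 60.0], [-74.0, -41.0, 86.0], [-74.0, -48.0, 93.0], [-75.0, -43.0, 84.0], [-76.0, -54.0, 94.0], [-75.0, -51.0, 88.0], [-74.0, -55.0, 90.0]]
```

View pics/s5.png

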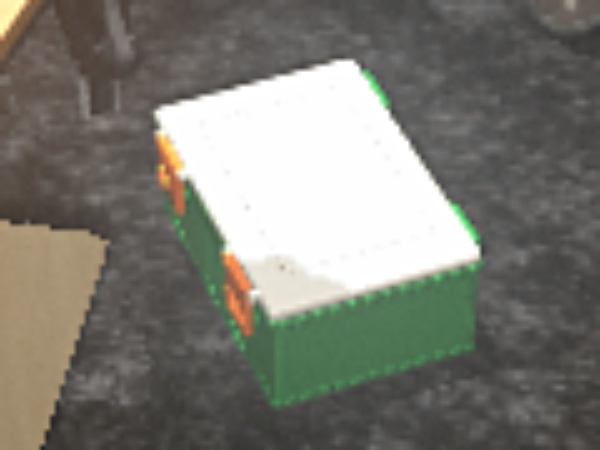

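View pics/w5.png

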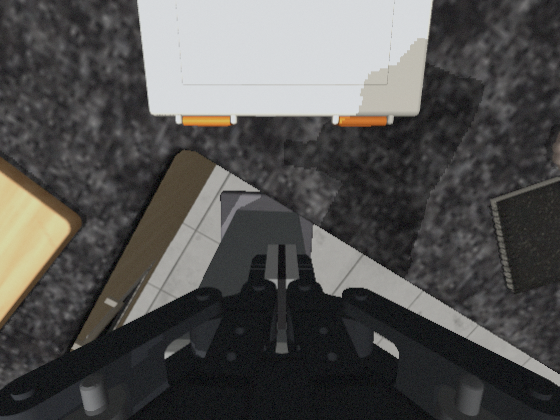

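Both clasps at (170,175) and (238,295) lie flat, with face points at x ≈ -77 from top to bottom. The lid is shut, the box hasn't moved and the tool is clear.

```bash
python3 -c "
from h import *
print(hand_in())"
```

```text
the job is handed in; nothing more can be done
None
```

The lid was pushed shut first and then both clasps folded flat, and I handed the job in at about 13 s; final images showed the lid shut, the clasps flat and the box in place, but the hand-in returned no verdict.

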